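# Read a tube's chip: along the reader lane, then down on the sprung seat

## Robot

A 6-joint arm with a two-finger parallel gripper is mounted at the origin on the work surface. World frame = base frame: x ahead of the robot, y to its left, z up, the work surface at z = 0. Lengths are in m, angles in rad, forces in N, time in s.
With the tool pointing down it reaches from about 0.3 to 0.775 m from the base axis. Payload 14.6 kg.
Tool frame: the origin (TCP) lies midway between the tips of the shut fingers; the grasp point (between the pads) lies 19 mm behind it; z points along the fingers, y is the direction in which the jaws open and shut (so a half turn about z gives the same grasp; the last joint's range is limited). The gripper opens to 94 mm and grips with 3 to 60 N. Pads are 16 mm wide; open, the fingers measure 119 mm over their backs; the gripper's body (75 mm by 177 mm) begins 78 mm behind the grasp point.
Start: joints at [-1.367, 0.3, 1.521, -0, 1.321, -0.067], TCP at [0.147, -0.53, 0.205] pointing down, gripper open.
Joint ranges: [-3.03, 3.03], [-0.79, 2.21], [0.23, 2.52], [-1.04, 4.18], [0, 3.07], [-2.55, 2.55]. Speed limits (rad/s): [2.22, 2.22, 2.57, 3.14, 3.14, 3.14].

## Interface

Orientations are given as [roll, pitch, yaw] about the fixed x, y, z axes, in that order (R = Rz(yaw) Ry(pitch) Rx(roll)).
In Python, from station import sensors, eyes, ctrl gives the robot as it stands.
- The arm moves only by the shell command python3 -m creep 'ROWS' [FORCE]. ROWS is JSON, one flat list of numbers, 7 for each row, row after row: the shift along the tool's x, y, z in cm, then the turn, a rotation vector about the tool's x, y, z in degrees, then the gripper command: -1 is shut, 1 is fully open, values between are in proportion. In form: [x, y, z, rx, ry, rz, gripper, x, y, z, rx, ry, rz, gripper, ...]. A call has 1 to 12 rows; each row is the pose to reach, as a shift and turn from the pose commanded when the call began, along the tool's axes at that moment; what a row does not reach only later rows make up. A row lasts 1/8 s, in which the tool goes at most 62.5 mm and 10.7 degrees, less where a joint would pass 70% of its speed; a pose out of reach is approached as far as the arm can. A call with a gripper value outside its range is refused whole. The fingers move at their own pace and stop on an object; FORCE is the grip in N (left out, the last holds). Time passes only in rows, so rows that repeat a pose let the fingers close. It gives the time, the measured TCP pose, the force and the opening at its end, in the units of the state.
- sensors.get_obs(): the state, without advancing time (a new reading comes with each control period).
- eyes.camera(name): name is "scene" or "top" or "wrist"; returns a dict with "color" (480x640x3 uint8, red, green, blue), "fx", "fy", "cx", "cy" (pixels), "k1" (the pictures are not rectified: a ray, as slopes to the right and down, at radius r is drawn at 1 + k1 r^2 times it, then the intrinsics apply), "R" (3x3) and "t" (3): a world point X has camera coordinates R X + t. Camera axes: x right, y down, z forward; pixel columns grow to the right and rows downward; lengths in m; the calibration is good to about 2 mm. A picture is of the moment at which its call begins. There is no depth.
- ctrl.hand_in(): hands the job in, once; it reports no verdict.
The state is a dict: "time_s": time; "qpos": joint angles; "joint_vel": joint speeds; "tau": joint torques, N m; "ee_pos": TCP position; "eef_rot": TCP orientation; "force": force on the tool from outside, world axes, zero at the start; "moment": the same for the moment, N m; "grip_width": finger opening in m.
Only numpy, scipy, OpenCV 4.12 (cv2) and the standard library are available. Lean on these libraries where they do the work, as an engineer would, in place of code of your own. Each camera call takes 0.05 s, during which the arm holds its last target.

## Task

Take the one purple-capped tube that stands among three red-capped ones out of their brown rack, lower its foot into the open-mouthed end of the white reader's lane and, keeping it upright with its foot between the lane walls, draw it slowly and steadily past the reader window (about 3 cm a second) to the closed end. There press it straight down on the sprung brass seat until its foot meets the steel stop, firmly but without forcing it (the tube should bear on the stop with no more than about 20 N), and finish while still holding it there in the gripper: do not let go. Leave the red-capped tubes in the rack and the other things on the bench where they are.

Things in the scene. Friction and masses are not known exactly. Their poses are not given: they have to be found in the camera images.
- tube: the sample tube to be read: white-labelled, upright, 104 mm tall, about 25 g; body 16 mm in diameter, flat foot with a 2 mm chamfer; PURPLE cap 19 mm in diameter from 78 to 104 mm above the foot. Origin: centre of the foot, z up along the tube. It stands in any one of the rack's four holes, its foot 7 mm above the bench
- red1: one of three red-capped tubes like the purple one, loose in the rack; leave it. Origin: centre of its foot
- red2: another red-capped tube in the rack; leave it. Origin: centre of its foot
- red3: another red-capped tube in the rack; leave it. Origin: centre of its foot
- rack: brown tube rack fixed to the bench, 100 x 260 x 45 mm high (x, y, z). Origin: centre of its underside. Four open holes, 18 mm wide and 38 mm deep, lie in a row along its y axis at y = -90, -30, 30 and 90 mm; the small dark holes beside them are only moulded marks
- reader: white and blue chip reader fixed to the bench. Origin: on the bench under the middle of the lane, z up. The lane is a straight slot 22 mm wide along its y axis, centred on x = 0; floor 40 mm, wall tops 60 mm above the bench; walls' outsides at x = -33 and +33 mm. Beside it the reader head with the window: a box 88 mm high, x = -93 to -33, y = -50 to 50 mm; the window spans y = -30 to 30 mm
- stop: the steel hard stop: floor of the 22 x 22 mm pocket at the closed end of the lane (y = 49 to 71 mm in the reader's frame; lane floor ends at 49, an end wall 60 mm high begins at 71). Its top is 20 mm above the bench, level. Origin: centre of its underside, on the bench, straight below the seat
- lane_start (a point): point on the lane floor (40 mm above the bench) just inside the straight walls, at y = -60 mm in the reader's frame; its axes are the reader's. The straight walls begin at y = -70 mm; before them (y = -115 to -70) is the mouth, open at its end, with blue flared lips as high as the walls
- seat_rest (a point): fixed point at the centre of the brass seat's top face when it is not pressed: pocket centre (y = +60 mm in the reader's frame), 36 mm above the bench; its axes are the reader's
- seat (a joint): the sprung brass seat, a plunger 10 mm in diameter in the middle of the pocket: how far it is pressed down, in m; 0 at rest (top 36 mm above the bench), 0.016 flush with the steel stop, where the tube's foot lands on the stop. The spring pushes back with 3 N at rest and 9.4 N at 0.016, and lifts the tube again if it is let go
- bottle: green bottle with a blue cap, 66 mm in diameter, 130 mm tall, standing behind the rack; origin: centre of its underside; leave it
- tipbox: blue pipette-tip box with a white and yellow top, 80 x 120 x 55 mm high on the far side; origin: centre of its underside; leave it
- jar: low jar with a white lid, 54 mm in diameter, 55 mm tall, near the robot between rack and reader; origin: centre of its underside; leave it
Mind the look-alikes: they are no part of the job. What is shaped like the tube but green or turquoise is not meant. Leave any green look-alike of the reader alone.

How it is judged:
By the outcome, as a careful person would: the job done as asked, in the order asked, and still so for the second after the job is handed in, while the arm keeps its last pose, push and grip.
It also fails if it takes over 54 s, if anything falls off the work surface, if the arm or the gripper's body presses on something with over 40 N, if the wrist force passes 120 N, or if a joint passes its speed limit or range.

## Working session

There is one attempt and no reset: what is moved stays moved. The work goes in short steps, Python scripts to look and compute and a shell command to move; the robot and the scene stay as the last step left them, time stands still between calls to the robot, and variables do not carry over. Pictures are saved under pics/ and viewed, and the job is handed in when it is done.

```bash
mkdir -p pics; ls
python3 - <<'E'
from station import sensors, eyes, ctrl
import cv2
o=sensors.get_obs(); print(o)
for n in ["scene","top","wrist"]:
    c=eyes.camera(n); cv2.imwrite(f"pics/{n}0.png",c["color"][:,:,::-1])
    print(n,{k:(v.tolist() if hasattr(v,'tolist') else v) for k,v in c.items() if k!="color"})
E
```

```text
pics
{'time_s': 0.0, 'qpos': array([-1.36659329e+00,  3.00501640e-01,  1.52158605e+00, -1.49393490e-05,
        1.32068938e+00, -6.66258747e-02]), 'joint_vel': array([-8.46404570e-04, -8.65481840e-06, -8.78487334e-04,  1.14000635e-03,
        1.23589543e-03, -6.21141398e-04]), 'tau': array([-4.24569644e-04, -5.31802511e+01, -3.52738237e+01,  7.08405278e-02,
        2.44555034e-02, -7.83539804e-05]), 'ee_pos': array([ 0.14706782, -0.52969959,  0.20486748]), 'eef_rot': array([-3.14040991e+00, -6.44161022e-05,  2.70832584e-01]), 'force': array([ 0.39473254, -0.0441624 ,  0.19502466]), 'moment': array([ 0.01153866, -0.02111223,  0.00336048]), 'grip_width': 0.09403288410282805}
scene {'fx': 513.7732875814727, 'fy': 513.7732875814727, 'cx': 311.11878195534655, 'cy': 235.15820491701234, 'k1': -0.1042700802178681, 'R': [[-0.04264291803363244, 0.9989661755645878, 0.01575314633455733], [0.6052545487373007, 0.038374921596487165, -0.7951064687356465], [-0.7948889939949999, -0.024370996498389964, -0.606265240431358]], 't': [0.03817192381741671, -0.24519881257790058, 1.5112320027347663]}
top {'fx': 433.6333129735874, 'fy': 433.6333129735874, 'cx': 315.69700050986614, 'cy': 234.50430384059615, 'k1': -0.09592584117396245, 'R': [[0.00771381577776344, -0.9994618163240441, -0.031883769482125394], [-0.9846423930783158, -0.0020304428995360337, -0.17457157573510998], [0.174412885989408, 0.03274072405849183, -0.984128137078181]], 't': [-0.028208386240453402, 0.5271163501168499, 0.8469616319644923]}
wrist {'fx': 413.72304802598916, 'fy': 413.72304802598916, 'cx': 312.7226376600937, 'cy': 239.9735994038297, 'k1': 0.026180869728295707, 'R': [[0.2674494461912342, -0.9635710527789753, -0.0012727837288964013], [-0.9353396171393124, -0.2599304599451275, 0.23994990436005706], [-0.23153961721849717, -0.06298398398904968, -0.9707844371533674]], 't': [-0.5491441673610868, -0.02495065008434617, 0.39035974905522003]}
```

View pics/scene0.png

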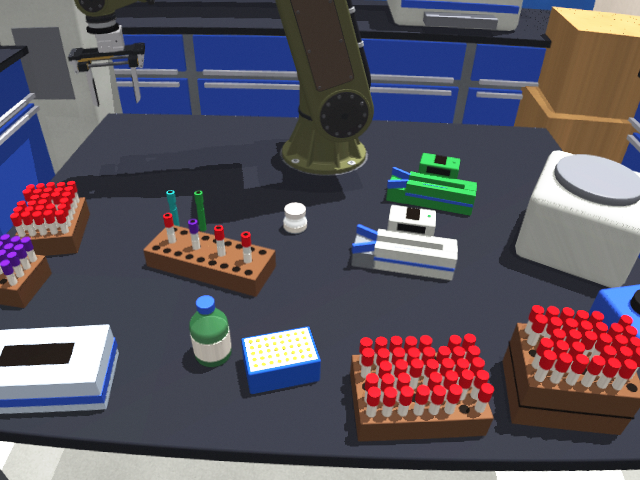

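View pics/top0.png

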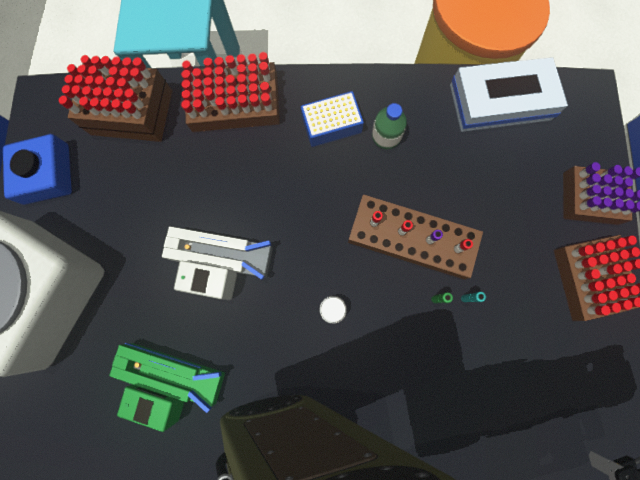

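The scene picture shows the brown rack with red caps at (168,219), (219,233), (246,239) and a purple one at (193,226). The white reader is at (405,245), with the green look-alike behind it at (430,185). In the top view, the purple cap is at (436,236), the brass seat is near (187,246), and the mouth with its blue lips is near (262,257).

```bash
cat > h.py <<'E'
import numpy as np, cv2
from station import sensors, eyes, ctrl
def cam(n):
    c=eyes.camera(n); c["R"]=np.array(c["R"]); c["t"]=np.array(c["t"]); return c
def K(c): return np.array([[c["fx"],0,c["cx"]],[0,c["fy"],c["cy"]],[0,0,1.]])
def D(c): return np.array([c["k1"],0,0,0,0.])
def ray(c,uv):
    p=cv2.undistortPoints(np.array(uv,float).reshape(-1,1,2),K(c),D(c)).reshape(-1,2)
    d=np.c_[p,np.ones(len(p))]@c["R"]; o=-c["R"].T@c["t"]
    return o,d/np.linalg.norm(d,axis=1)[:,None]
def onz(c,uv,z):
    o,d=ray(c,uv); return o+d*((z-o[2])/d[:,2])[:,None]
def proj(c,X):
    X=np.array(X,float).reshape(-1,3)
    return cv2.projectPoints(X,cv2.Rodrigues(c["R"])[0],c["t"],K(c),D(c))[0].reshape(-1,2)
def tri(cs,uvs):
    A=np.zeros((3,3));b=np.zeros(3)
    for c,uv in zip(cs,uvs):
        o,d=ray(c,[uv]); P=np.eye(3)-np.outer(d[0],d[0]); A+=P;b+=P@o
    X=np.linalg.solve(A,b); 
    return X,[np.linalg.norm(np.cross(X-ray(c,[uv])[0],ray(c,[uv])[1][0])) for c,uv in zip(cs,uvs)]
def crop(c,x0,y0,x1,y1,s,name):
    im=c["color"][y0:y1,x0:x1,::-1]; cv2.imwrite(name,cv2.resize(im,None,fx=s,fy=s,interpolation=cv2.INTER_CUBIC))
E
python3 - <<'E'
from h import *
import pickle
t=cam("top"); s=cam("scene"); pickle.dump((t,s),open("c0.pkl","wb"))
crop(t,340,180,500,300,5,"pics/rack_top.png")
crop(t,150,215,290,310,5,"pics/reader_top.png")
crop(s,130,180,290,300,5,"pics/rack_scene.png")
crop(s,340,190,480,290,5,"pics/reader_scene.png")
E
```

```text
(no output)
```

View pics/rack_top.png

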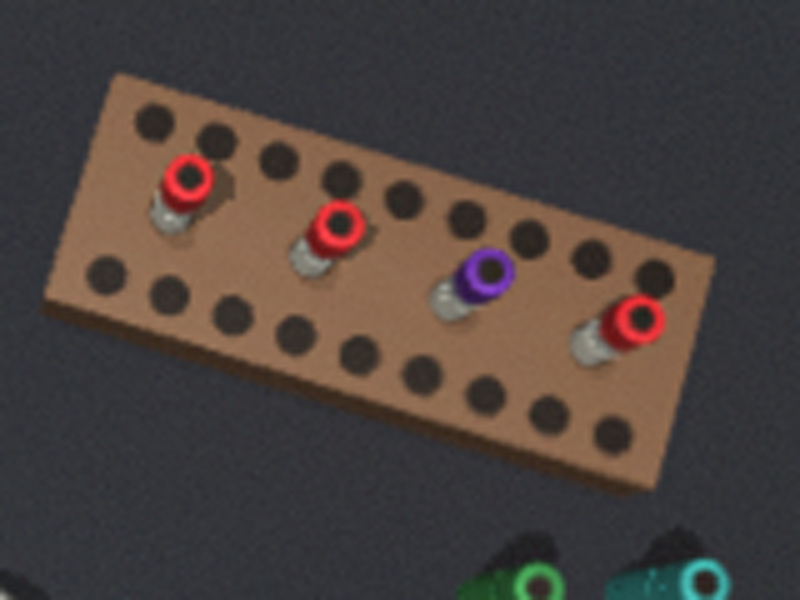

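View pics/reader_top.png

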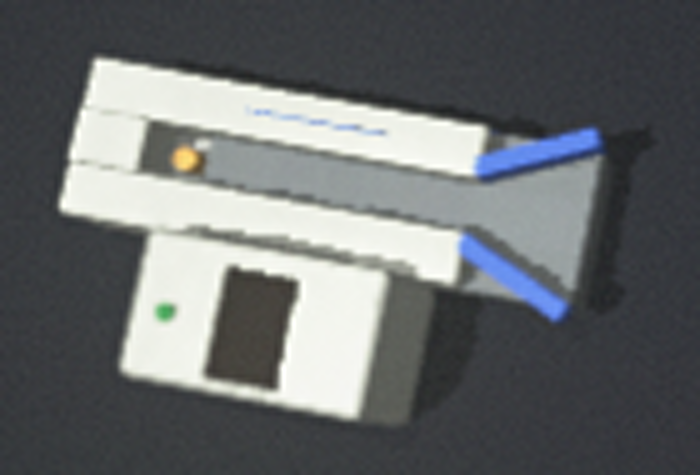

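View pics/rack_scene.png

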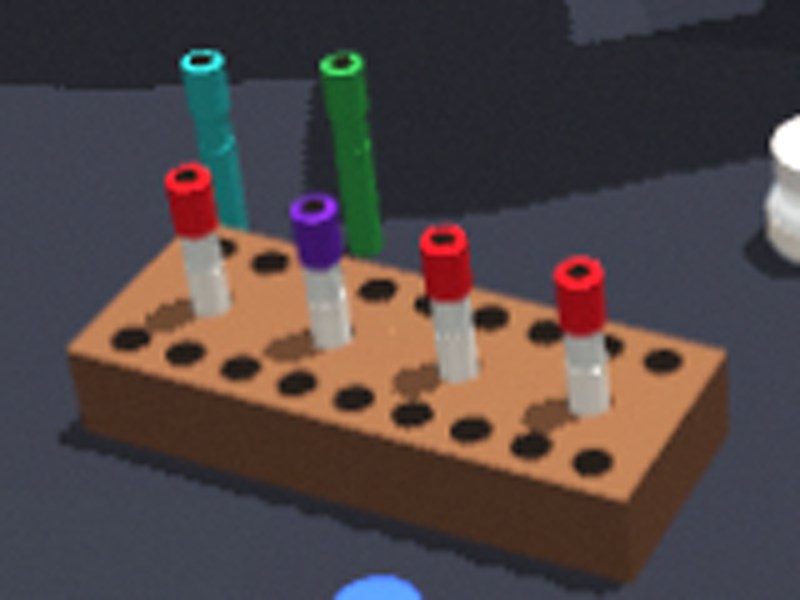

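View pics/reader_scene.png

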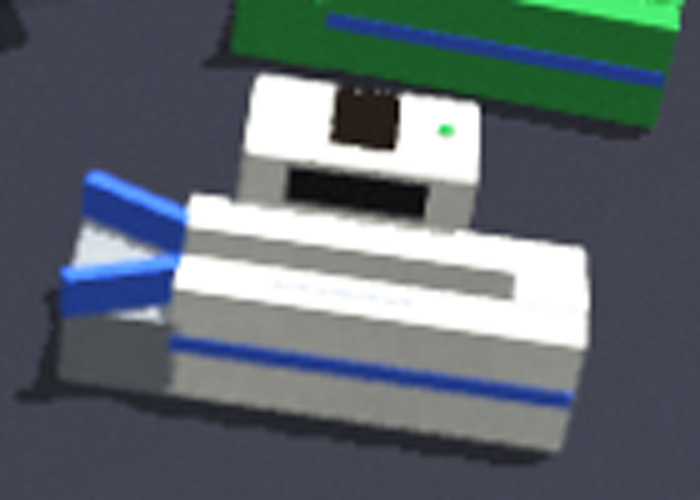

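Candidates in the top view:
- **Purple cap in the brown rack:** (438,234), standing among the red caps at (377,216), (407,225) and (467,244).
- **Green and turquoise look-alikes:** (447,297) and (481,296), standing loose on the bench.
- **Purple cluster in another rack:** around (610,188).

The tube at (438,234) is the only purple one among three reds in the brown rack, and the enlarged crop confirms it. The white reader is the one at (215,255). Next I measure.

Run:
```python
from h import *
import pickle
t,s=pickle.load(open("c0.pkl","rb"))
def hsv(c): return cv2.cvtColor(c["color"],cv2.COLOR_RGB2HSV)
# purple caps
T=hsv(t);S=hsv(s)
def blobs(H,lo,hi,roi,amin=20):
    m=cv2.inRange(H,np.array(lo),np.array(hi)); z=np.zeros_like(m); x0,y0,x1,y1=roi; z[y0:y1,x0:x1]=m[y0:y1,x0:x1]
    n,l,st,ce=cv2.connectedComponentsWithStats(z); return [(st[i].tolist(),ce[i].round(1).tolist()) for i in range(1,n) if st[i][4]>=amin],z
print("top purple",blobs(T,(125,90,60),(150,255,255),(340,180,500,300))[0])
print("scene purple",blobs(S,(125,90,60),(150,255,255),(130,180,290,300))[0])
# by-eye top ring centres
tp=(340+490/5-.4,180+271/5-.4); sp=(130+316/5-.4,180+204/5-.4)
print("cap top z=.111 top:",onz(t,[tp],.111),"scene:",onz(s,[sp],.111),"tri",tri([t,s],[tp,sp]))
reds=[(188,181),(340,226),(640,320)]
print(onz(t,[(340+a/5-.4,180+b/5-.4) for a,b in reds],.111))
# rack
m=cv2.inRange(T,np.array((5,60,90)),np.array((20,200,255))); z=np.zeros_like(m); z[185:290,340:495]=m[185:290,340:495]
cs,_=cv2.findContours(z,cv2.RETR_EXTERNAL,cv2.CHAIN_APPROX_NONE); c=max(cs,key=cv2.contourArea)
ap=cv2.approxPolyDP(c,4,True).reshape(-1,2); print("rack corners",ap.tolist()); 
P=onz(t,ap,.045); print(P.round(4)); print("sides",np.linalg.norm(np.roll(P,-1,0)-P,axis=1),"centre",P.mean(0))
```

```text
top purple [([431, 230, 12, 11, 85], [436.1, 235.1])]
scene purple [([188, 218, 11, 16, 136], [192.9, 225.5])]
cap top z=.111 top: [[ 0.51755668 -0.2600541   0.111     ]] scene: [[ 0.51775848 -0.25867732  0.111     ]] tri (array([ 0.51746902, -0.25941464,  0.1109038 ]), [np.float64(0.0006479846750649051), np.float64(0.0006479846750648632)])
[[ 0.55236409 -0.14543575  0.111     ]
 [ 0.53489615 -0.20321515  0.111     ]
 [ 0.49875134 -0.31683132  0.111     ]]
rack corners [[362, 196], [349, 239], [470, 277], [482, 231]]
[[ 0.6094 -0.1218  0.045 ]
 [ 0.5182 -0.0941  0.045 ]
 [ 0.4405 -0.3396  0.045 ]
 [ 0.5355 -0.3697  0.045 ]]
sides [0.09531884 0.25755523 0.09967709 0.25867932] centre [ 0.52587256 -0.23131555  0.045     ]
```

Run:
```python
from h import *
import pickle
t,s=pickle.load(open("c0.pkl","rb"))
def tc(p): return [(150+a/5-.4,215+b/5-.4) for a,b in p]
# top crop: outer corners at wall top z=.06 : far-left, near-left, far start(y=-70), near start
n=["x+33 end","x-33 end","x+33 y-70","x-33 y-70","in x+11 y71","in x-11 y71","in x+11 y-70","in x-11 y-70"]
P=onz(t,tc([(96,58),(60,212),(488,127),(460,287),(148,121),(138,170),(478,177),(460,234)]),.06)
for a,b in zip(n,P): print(a,b.round(4))
for a,b in [(0,2),(1,3),(4,6),(5,7)]:
    d=P[a]-P[b]; print("yaw",np.degrees(np.arctan2(-d[0],d[1])),np.linalg.norm(d))
print("brass",onz(t,tc([(186,158)]),.036))
def sc(p): return [(340+a/5-.4,190+b/5-.4) for a,b in p]
Q=onz(s,sc([(590,346),(586,247),(176,291),(187,197),(516,272)]),.06)
print("scene: x+33end,x-33end,x+33 y-70,x-33 y-70, in x-11 y71"); print(Q.round(4))
```

```text
x+33 end [0.5417 0.2797 0.06  ]
x-33 end [0.4771 0.2907 0.06  ]
x+33 y-70 [0.5131 0.1134 0.06  ]
x-33 y-70 [0.4478 0.1226 0.06  ]
in x+11 y71 [0.5152 0.2557 0.06  ]
in x-11 y71 [0.4947 0.2586 0.06  ]
in x+11 y-70 [0.4925 0.1168 0.06  ]
in x-11 y-70 [0.4692 0.1234 0.06  ]
yaw -9.748397241028355 0.16869484529724077
yaw -9.898945907936353 0.17063419181791248
yaw -9.263679596208464 0.14068788604554014
yaw -10.676572446665494 0.13765207246563194
brass [[0.50337264 0.24675118 0.036     ]]
scene: x+33end,x-33end,x+33 y-70,x-33 y-70, in x-11 y71
[[0.5454 0.282  0.06  ]
 [0.4789 0.2925 0.06  ]
 [0.5198 0.1146 0.06  ]
 [0.4541 0.1231 0.06  ]
 [0.4982 0.2592 0.06  ]]
```

The purple tube is at about (0.5176, -0.2594), and the two views agree to 0.7 mm. The reader's yaw is about -9.8° and its seat is at about (0.5034, 0.2468). I move to hover over the tube with the jaws turned to yaw 80°, across both the row and the lane.

```bash
python3 -m creep '[2.6,-1.0,0,0,0,-3.9,1, 7.3,-2.7,0,0,0,-11,1, 12.9,-4.8,0,0,0,-19.4,1, 18.4,-6.9,0,0,0,-27.8,1, 24,-9,0,0,0,-36.2,1, 29.6,-11.1,0,0,0,-44.6,1, 35.2,-13.2,0,0,0,-53.1,1, 39.9,-15,0,0,0,-60.2,1, 42.9,-16.1,0,0,0,-64.7,1, 42.9,-16.1,0,0,0,-64.7,1, 42.9,-16.1,0,0,0,-64.7,1]' 40
python3 - <<'E'
from h import *
import pickle
w=cam("wrist"); pickle.dump(w,open("w1.pkl","wb")); cv2.imwrite("pics/w1.png",w["color"][:,:,::-1])
o=sensors.get_obs(); print(o["time_s"],o["ee_pos"],o["eef_rot"],o["force"],o["qpos"])
print("cam pos",-w["R"].T@w["t"],"axis",w["R"][2])
print("tube top proj",proj(w,[[.5175,-.2594,.111]]))
E
```

```text
time_s: 1.62
ee_pos: [0.5169, -0.2605, 0.2053]
eef_rot: [-3.141, 0.0, 1.399]
force: [-0.5, -0.7, 0.6]
grip_width: 0.094
1.675 [ 0.51673384 -0.26070203  0.20545338] [-3.14137375e+00  6.85389682e-05  1.39822486e+00] [0.15060361 0.78737422 0.51442304] [-5.30469582e-01  3.64327377e-01  1.43559145e+00 -1.44654021e-04
  1.34185485e+00 -3.57865265e-01]
cam pos [ 0.52897251 -0.19195558  0.38457468] axis [-0.04206954 -0.23573993 -0.97090516]
tube top proj [[313.53028867 241.31121295]]
```

View pics/w1.png

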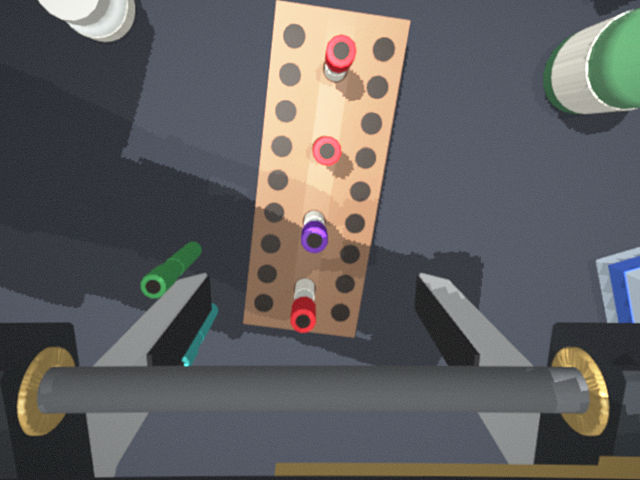

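The wrist view shows the purple cap at (314,239), about 2 px from its projected position. The green look-alike is at (153,287) and the turquoise one near (200,335), by the left finger, so I check clearances before descending.

Run:
```python
from h import *
import pickle
t,s=pickle.load(open("c0.pkl","rb")); w=pickle.load(open("w1.pkl","rb"))
H=cv2.cvtColor(w["color"],cv2.COLOR_RGB2HSV)
m=cv2.inRange(H,np.array((122,90,50)),np.array((150,255,255)));m[:150]=0;m[300:]=0
cs,_=cv2.findContours(m,cv2.RETR_EXTERNAL,cv2.CHAIN_APPROX_NONE);c=max(cs,key=cv2.contourArea);print("purple bbox",cv2.boundingRect(c),cv2.minEnclosingCircle(c))
crop(w,270,190,360,260,8,"pics/w1c.png")
print("wrist",onz(w,[(314,239.5)],.111))
# green/turq: ring centres in top and scene crops
g=tri([t,s],[(340+539/5-.4,180+586/5-.4),(130+343/5-.4,180+64/5-.4)]);q=tri([t,s],[(340+706/5-.4,180+583/5-.4),(130+204/5-.4,180+62/5-.4)])
print("green",g,"turq",q)
o=sensors.get_obs();R=cv2.Rodrigues(np.zeros(3))[0]
yaw=o["eef_rot"][2];tx=np.array([np.cos(yaw),np.sin(yaw)]);ty=np.array([np.sin(yaw),-np.cos(yaw)])
for n,p in [("green",g[0]),("turq",q[0]),("purple",[.5175,-.2594]),("bottle",onz(t,[(394,110)],.13)[0])]:
    d=np.array(p[:2])-np.array([.5175,-.2594]); print(n,"from tube: tool x %.1f y %.1f mm"%(1e3*d@tx,1e3*d@ty))
d=np.array([.5175,-.2594])-o["ee_pos"][:2];print("needed shift cm",100*d@tx,100*d@ty, "yaw deg",np.degrees(yaw))
```

```text
purple bbox (301, 221, 27, 32) ((314.0, 236.5), 16.007909774780273)
wrist [[ 0.51803225 -0.25820221  0.111     ]]
green (array([ 0.39866411, -0.27566741,  0.10191066]), [np.float64(0.0007389089935767951), np.float64(0.0007389089935767606)]) turq (array([ 0.39955063, -0.33931482,  0.10127693]), [np.float64(0.0011021720232395583), np.float64(0.0011021720232395609)])
green from tube: tool x -36.4 y -114.3 mm
turq from tube: tool x -99.0 y -102.5 mm
purple from tube: tool x 0.0 y 0.0 mm
bottle from tube: tool x 119.2 y 227.6 mm
needed shift cm 0.14142502739537569 0.05312054897924771 yaw deg 80.11238318768679
```

View pics/w1c.png

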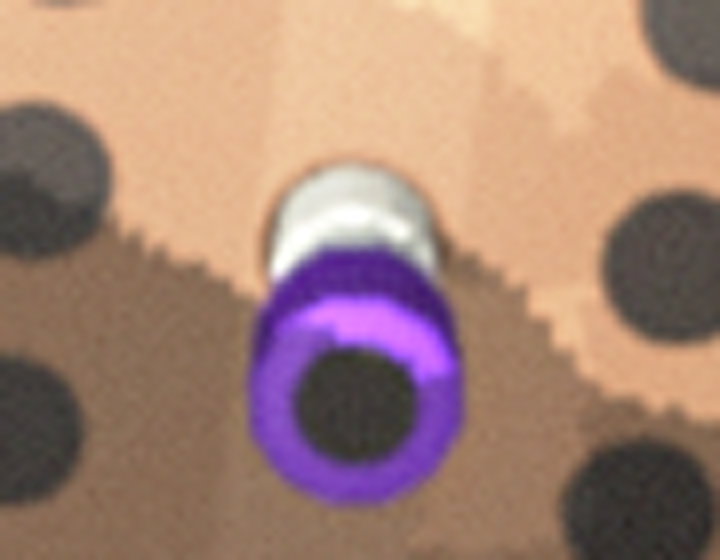

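```bash
python3 -m creep '[0.2,0.07,0.5,0,0,0,1, 0.2,0.07,3,0,0,0,1, 0.2,0.07,7,0,0,0,0.5, 0.2,0.07,10.5,0,0,0,0, 0.2,0.07,12.3,0,0,0,-0.2, 0.2,0.07,12.6,0,0,0,-0.2, 0.2,0.07,12.6,0,0,0,-0.2]' 40
python3 - <<'E'
from h import *
w=cam("wrist"); cv2.imwrite("pics/w2.png",w["color"][:,:,::-1])
o=sensors.get_obs(); print(o["time_s"],o["ee_pos"],o["eef_rot"],o["force"],o["grip_width"])
E
```

```text
time_s: 2.55
ee_pos: [0.5189, -0.2586, 0.0805]
eef_rot: [3.14, 0.001, 1.4]
force: [-0.2, 0.1, 1.1]
grip_width: 0.0476
2.6 [ 0.51896784 -0.25858263  0.08072099] [3.13980323e+00 6.56940088e-04 1.39990147e+00] [-0.05732225 -0.27033241  0.16011995] 0.043517827231034416
```

View pics/w2.png

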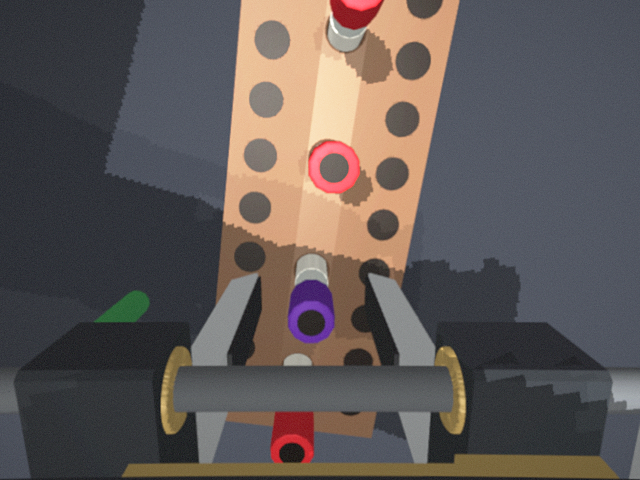

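The fingers straddle the purple cap at (311,323). The gap between the fingers is centred near column 314, about 1 mm to the right, which matches the measured pose. I trim that and close.

```bash
python3 -m creep '[0,-0.12,0.1,0,0,0,-0.2, 0,-0.12,0.1,0,0,0,-0.4, 0,-0.12,0.1,0,0,0,-1, 0,-0.12,0.1,0,0,0,-1, 0,-0.12,0.1,0,0,0,-1, 0,-0.12,0.1,0,0,0,-1, 0,-0.12,0.1,0,0,0,-1]' 40
python3 - <<'E'
from h import *
w=cam("wrist"); cv2.imwrite("pics/w3.png",w["color"][:,:,::-1])
o=sensors.get_obs(); print(o["time_s"],o["ee_pos"],o["eef_rot"],o["force"],o["moment"],o["grip_width"])
E
```

```text
time_s: 3.48
ee_pos: [0.5173, -0.258, 0.0786]
eef_rot: [3.141, 0.0, 1.4]
force: [0.2, -1.0, 2.7]
grip_width: 0.0184
3.525 [ 0.51732995 -0.25804332  0.07858581] [3.14137395e+00 7.39287404e-05 1.39999226e+00] [-1.36551999  0.19640114  2.83355993] [ 0.00106594  0.10371623 -0.03851347] 0.01817425752846972
```

View pics/w3.png

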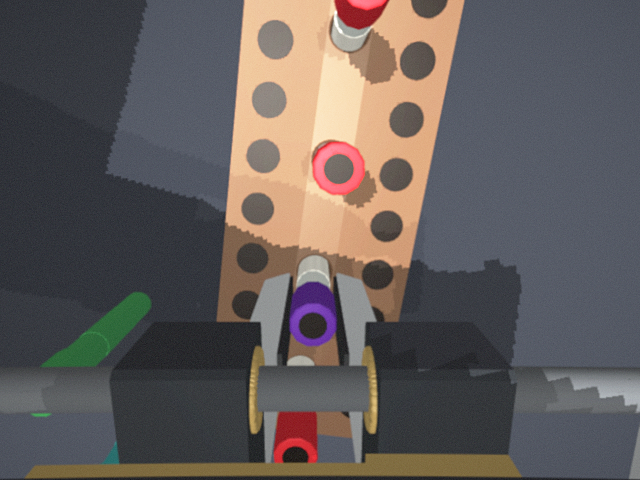

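```bash
python3 -m creep '[0,0,-0.4,0,0,0,-1, 0,0,-1.5,0,0,0,-1, 0,0,-4,0,0,0,-1, 0,0,-7.5,0,0,0,-1, 0,0,-11,0,0,0,-1, 0,0,-13,0,0,0,-1, 0,0,-13.5,0,0,0,-1, 0,0,-13.5,0,0,0,-1]' 40
python3 - <<'E'
from h import *
w=cam("wrist"); cv2.imwrite("pics/w4.png",w["color"][:,:,::-1])
s=cam("scene"); crop(s,130,150,290,270,5,"pics/s4.png")
o=sensors.get_obs(); print(o["time_s"],o["ee_pos"],o["eef_rot"],o["force"],o["moment"],o["grip_width"])
E
```

```text
time_s: 4.53
ee_pos: [0.5171, -0.2579, 0.2132]
eef_rot: [-3.141, -0.0, 1.4]
force: [-0.6, 0.2, -0.2]
grip_width: 0.0185
4.625 [ 0.51695612 -0.25783137  0.21245817] [-3.14011417e+00 -5.68147248e-04  1.40001731e+00] [-0.2373334   0.01993869 -0.82956759] [-0.05044205 -0.07191284 -0.06989998] 0.01811899560084417
```

View pics/w4.png

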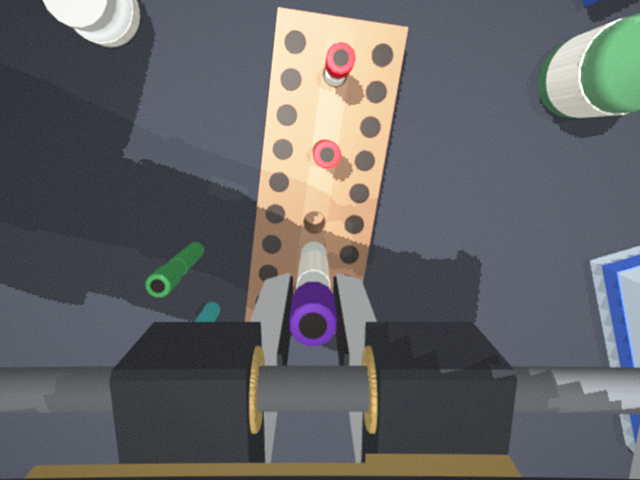

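View pics/s4.png

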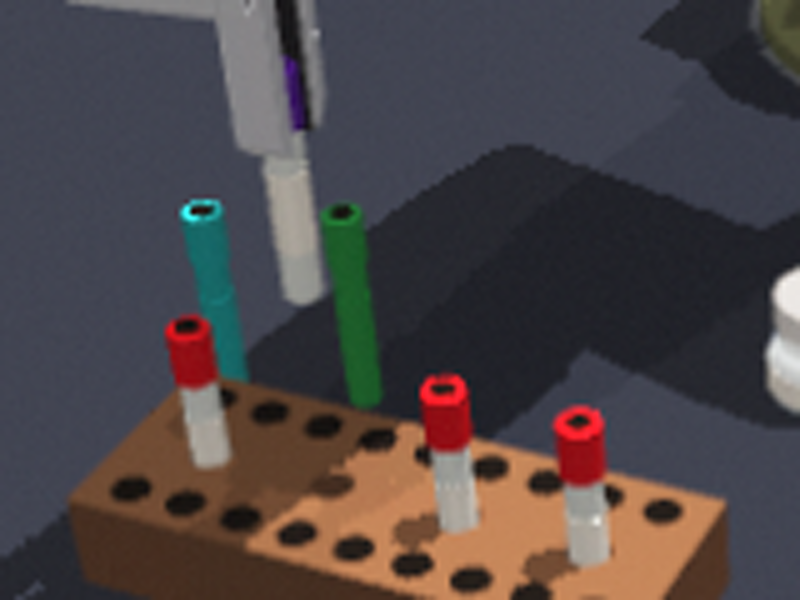

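The tube is lifted and upright, its foot about 14 cm above the bench, and the three reds remain in the rack. Now I carry it to hover before the reader's mouth.

```bash
python3 -m creep '[1.7,-0.5,0,0,0,0,-1, 5.3,-1.6,0,0,0,0,-1, 9.9,-2.9,0,0,0,0,-1, 14.9,-4.4,0,0,0,0,-1, 19.9,-5.8,0,0,0,0,-1, 24.8,-7.3,0,0,0,0,-1, 29.1,-8.5,0,0,0,0,-1, 31.8,-9.3,0,0,0,0,-1, 33.1,-9.7,0,0,0,0,-1, 33.1,-9.7,0,0,0,0,-1, 33.1,-9.7,0,0,0,0,-1]' 40
python3 - <<'E'
from h import *
import pickle
w=cam("wrist"); cv2.imwrite("pics/w5.png",w["color"][:,:,::-1])
o=sensors.get_obs(); print(o["time_s"],o["ee_pos"],o["eef_rot"],o["force"],o["moment"],o["grip_width"])
t=cam("top"); s=cam("scene"); pickle.dump((w,t,s,o),open("c5.pkl","wb"))
crop(t,150,170,330,305,4.4,"pics/t5.png"); crop(s,310,140,470,260,5,"pics/s5.png")
E
```

```text
time_s: 6.0
ee_pos: [0.4779, 0.084, 0.2133]
eef_rot: [-3.141, 0.0, 1.399]
force: [0.1, -0.5, 0.2]
grip_width: 0.018
6.05 [0.47801366 0.08386899 0.21336231] [-3.14151723e+00  1.38118029e-04  1.39899211e+00] [-0.2428619  -0.52986595 -0.10172243] [-0.06057343 -0.08250696  0.0146161 ] 0.01839085374533377
```

View pics/w5.png

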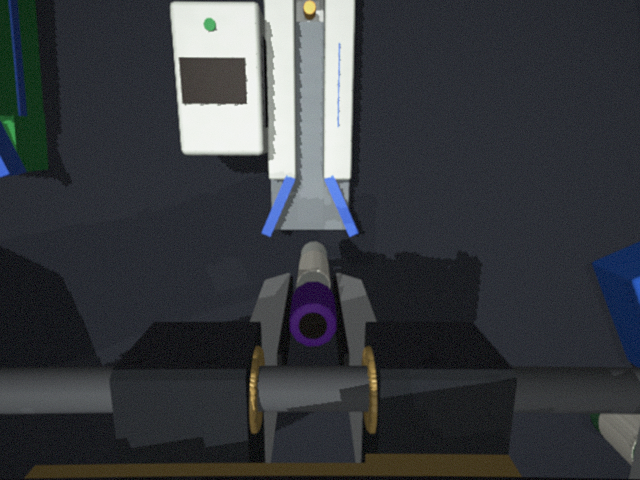

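View pics/t5.png

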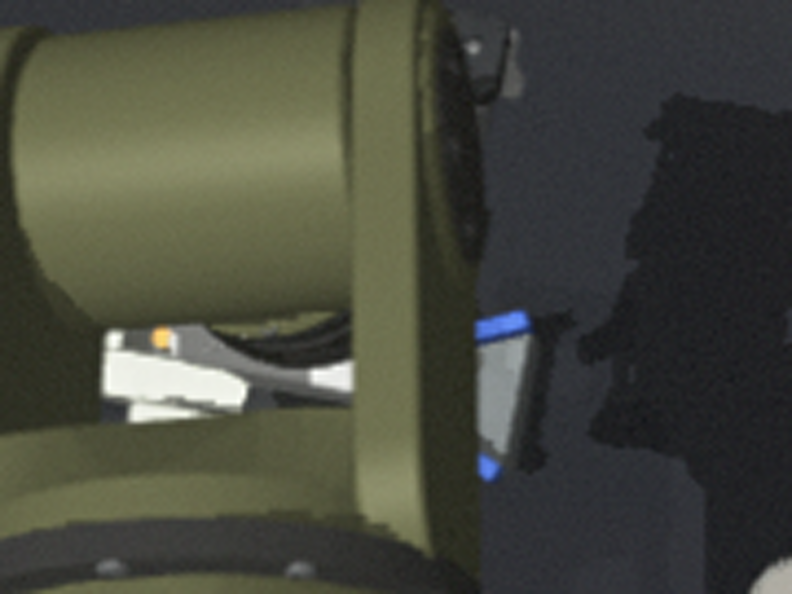

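View pics/s5.png

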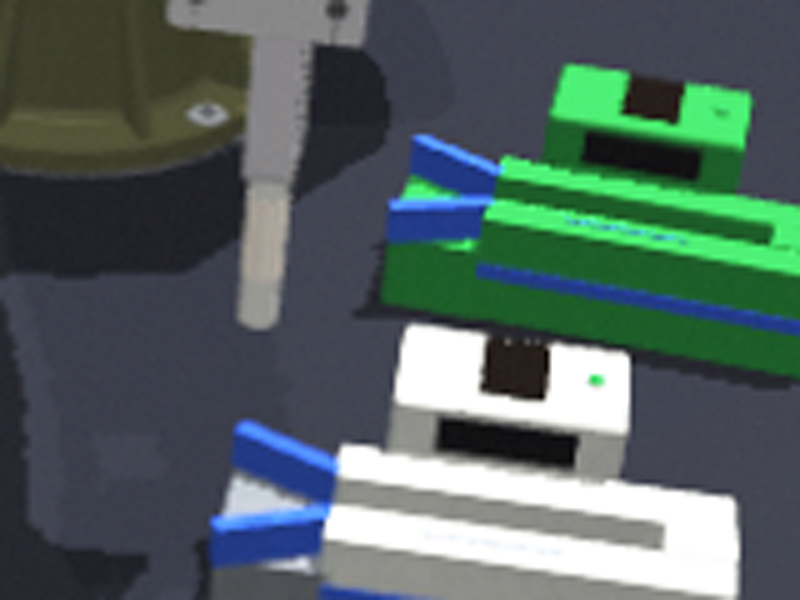

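The wrist view shows the lane straight ahead: walls with inner edges at columns about 295 and 326, wall starts near row 178, lip ends near row 232, and brass seat at (310,8). The tube's foot is near (313,245) and its cap at (313,322). I fit the lane from this view and compare it with the tube position.

Run:
```python
from h import *
import pickle
w,t,s,o=pickle.load(open("c5.pkl","rb"))
g=cv2.cvtColor(w["color"],cv2.COLOR_RGB2GRAY).astype(float)
def cross(p,thr): # subpixel crossings
    i=np.where((p[:-1]-thr)*(p[1:]-thr)<0)[0]; return i+(thr-p[i])/(p[i+1]-p[i])
for r in (20,60,100,140,165): print(r,g[r,262:360:3].astype(int).tolist())
crop(w,230,0,390,120,5,"pics/w5a.png"); crop(w,230,140,390,260,5,"pics/w5b.png")
yaw=o["eef_rot"][2]
print("TCP proj",proj(w,[o["ee_pos"]]),"cap top on axis",proj(w,[o["ee_pos"]+[0,0,.0324]]),"foot",proj(w,[o["ee_pos"]+[0,0,-.0716]]))
```

```text
20 [72, 142, 238, 236, 235, 232, 230, 231, 234, 232, 212, 83, 144, 140, 141, 138, 120, 139, 139, 177, 208, 181, 234, 232, 233, 232, 230, 230, 229, 231, 222, 61, 26]
60 [55, 6, 149, 145, 241, 238, 239, 237, 237, 234, 229, 86, 90, 109, 152, 154, 155, 150, 153, 154, 138, 206, 238, 238, 236, 235, 194, 234, 233, 232, 197, 23, 24]
100 [89, 22, 143, 148, 235, 240, 240, 240, 240, 237, 238, 107, 89, 158, 153, 151, 151, 153, 157, 155, 139, 215, 240, 239, 240, 205, 229, 238, 233, 236, 134, 28, 39]
140 [150, 79, 128, 160, 194, 242, 243, 242, 241, 240, 239, 123, 88, 146, 158, 158, 156, 159, 160, 151, 135, 235, 244, 241, 242, 241, 239, 238, 238, 235, 53, 18, 30]
165 [26, 29, 145, 244, 242, 242, 243, 242, 241, 240, 243, 139, 91, 110, 157, 153, 157, 157, 157, 155, 125, 237, 243, 242, 243, 240, 240, 238, 237, 227, 42, 29, 32]
TCP proj [[312.93145287 293.53678935]] cap top on axis [[312.90486666 324.34727328]] foot [[312.96746699 251.93599816]]
```

View pics/w5a.png

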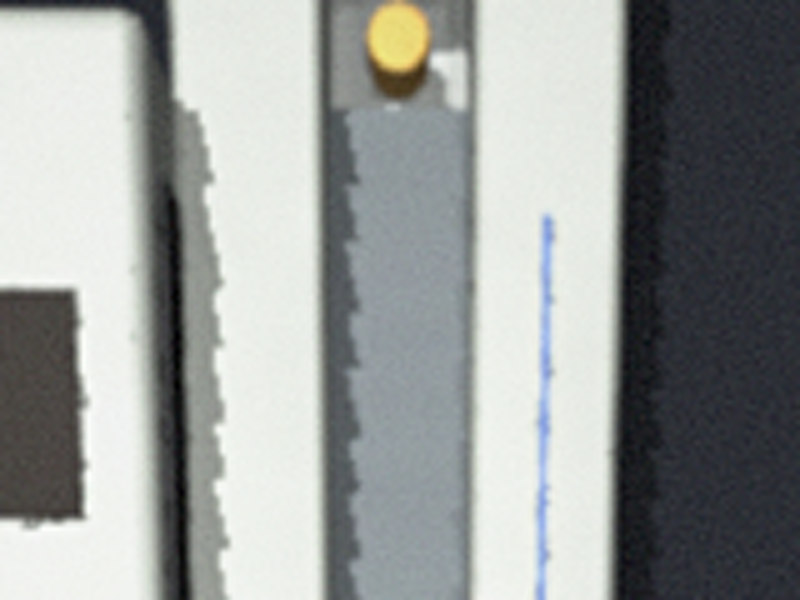

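View pics/w5b.png

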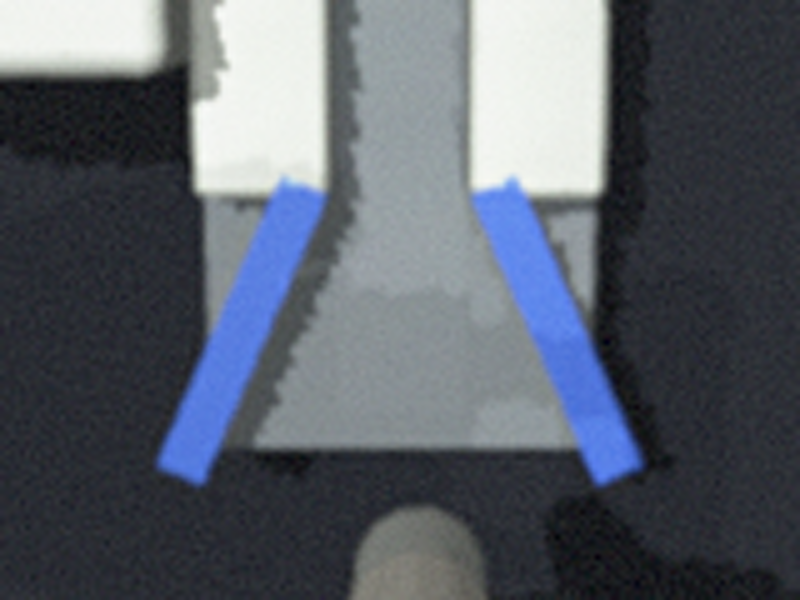

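Run:
```python
from h import *
import pickle
w,t,s,o=pickle.load(open("c5.pkl","rb"))
g=cv2.GaussianBlur(cv2.cvtColor(w["color"],cv2.COLOR_RGB2GRAY),(3,3),0).astype(float)
def edge(r,a,b,thr=175):
    p=g[r,a:b]; i=np.where((p[:-1]-thr)*(p[1:]-thr)<0)[0]
    return a+i+(thr-p[i])/(p[i+1]-p[i]) if len(i) else []
L=[];Rr=[];RO=[]
for r in range(24,170,4):
    e=edge(r,287,300); L+= [(e[-1],r)] if len(e) else []
    e=edge(r,319,333,190); Rr+= [(e[-1],r)] if len(e) else []
    e=edge(r,345,362,130); RO+= [(e[-1],r)] if len(e) else []
def fit(px,z=.06):
    P=onz(w,px,z)[:,:2]; v=cv2.fitLine(P.astype(np.float32),cv2.DIST_HUBER,0,.0005,.001).ravel(); d=v[:2]*np.sign(v[1]); return v[2:],d,np.degrees(np.arctan2(-d[0],d[1])),len(px)
fl,fr,fo=fit(L),fit(Rr),fit(RO)
for f in (fl,fr,fo): print("yaw %.2f n %d"%(f[2],f[3]))
yaw=np.radians(np.mean([fl[2],fr[2]])); Y=np.array([-np.sin(yaw),np.cos(yaw)]);X=np.array([np.cos(yaw),np.sin(yaw)])
brass=onz(w,[(309.5,7.3)],.036)[0][:2]
for n,f in (("L in",fl),("R in",fr),("R out",fo)):
    p=f[0]+f[1]*(((brass-f[0])@Y)/(f[1]@Y)); print(n,"x rel. brass at seat %.1f mm"%(1e3*(p-brass)@X), end=' ')
    q=f[0]+f[1]*((np.array([.48,.12])-f[0])@Y/(f[1]@Y)); print(" abs at y-70:",q.round(4))
st=onz(w,[(230+195/5-.4,140+193/5-.4),(230+604/5-.4,140+193/5-.4)],.06); print("wall starts",st.round(4),"rel brass along Y",1e3*((st[:,:2]-brass)@Y),"X",1e3*((st[:,:2]-brass)@X))
lip=onz(w,[(230+184/5-.4,140+475/5-.4),(230+618/5-.4,140+474/5-.4)],.06); print("lips rel brass",1e3*((lip[:,:2]-brass)@Y),1e3*((lip[:,:2]-brass)@X))
fe=onz(w,[(309.5,21.2)],.04); print("floor end y rel brass",1e3*((fe[0,:2]-brass)@Y))
print("brass",brass,"reader yaw",np.degrees(yaw))
ee=o["ee_pos"][:2]; print("TCP rel seat: X %.1f Y %.1f"%(1e3*(ee-brass)@X,1e3*(ee-brass)@Y),"tool yaw-90",np.degrees(o["eef_rot"][2])-90)
ct=onz(w,[(313.5,323)],.2458)[0][:2]; print("cap top px pos rel TCP: X %.1f Y %.1f"%(1e3*(ct-ee)@X,1e3*(ct-ee)@Y))
# foot far edge row 241.5 col 313.5
ft=onz(w,[(313.6,140+506/5-.4)],.1418)[0][:2]; print("foot far edge rel TCP: X %.1f Y %.1f"%(1e3*(ft-ee)@X,1e3*(ft-ee)@Y))
sf=onz(s,[(310+258/5-.4,140+318/5-.4)],.1418)[0][:2]; print("scene foot rel TCP",1e3*(sf-ee)@X,1e3*(sf-ee)@Y)
```

```text
yaw -9.77 n 35
yaw -10.02 n 36
yaw -9.77 n 37
L in x rel. brass at seat -12.0 mm  abs at y-70: [0.4697 0.1218]
R in x rel. brass at seat 11.7 mm  abs at y-70: [0.4925 0.1178]
R out x rel. brass at seat 32.4 mm  abs at y-70: [0.5135 0.1142]
wall starts [[0.4496 0.1277 0.06  ]
 [0.514  0.1166 0.06  ]] rel brass along Y [-128.85877152 -128.76871443] X [-32.53722328  32.73945017]
lips rel brass [-175.07225261 -174.79995586] [-35.49529064  36.12728592]
floor end y rel brass -10.653601286543255
brass [0.50385007 0.249041  ] reader yaw -9.8984785
TCP rel seat: X 2.9 Y -167.2 tool yaw-90 -9.84365625022157
cap top px pos rel TCP: X 0.2 Y 0.6
foot far edge rel TCP: X 0.4 Y 7.2
scene foot rel TCP 1.2223519802138554 -1.8137643575685407
```

The wrist and top views agree: reader yaw is about -9.9°, and the TCP is now 2.9 mm off the lane's axis and about 167 mm before the seat. The tube sits within 1 mm of the TCP. I shift over the mouth (y ≈ -88 mm) and lower the foot to about 44 mm.

```bash
python3 -m creep '[0.6,-0.1,0,0,0,0,-1, 1.4,-0.25,0,0,0,0,-1, 1.8,-0.29,1,0,0,0,-1, 1.8,-0.29,3,0,0,0,-1, 1.8,-0.29,5,0,0,0,-1, 1.8,-0.29,6.5,0,0,0,-1, 1.8,-0.29,7.3,0,0,0,-1, 1.8,-0.29,7.5,0,0,0,-1, 1.8,-0.29,7.5,0,0,0,-1]' 40
python3 - <<'E'
from h import *
import pickle
w=cam("wrist"); s=cam("scene"); o=sensors.get_obs(); pickle.dump((w,s,o),open("c6.pkl","wb"))
print(o["time_s"],o["ee_pos"],o["eef_rot"],o["force"],o["grip_width"])
cv2.imwrite("pics/w6.png",w["color"][:,:,::-1]); crop(s,330,160,450,250,6,"pics/s6.png")
ee=o["ee_pos"][:2]; y=np.radians(-9.9);X=np.array([np.cos(y),np.sin(y)]);Y=np.array([-np.sin(y),np.cos(y)]);b=np.array([.50385,.24904])
print("rel seat X %.1f Y %.1f"%(1e3*(ee-b)@X,1e3*(ee-b)@Y))
E
```

```text
time_s: 7.28
ee_pos: [0.4784, 0.1029, 0.1388]
eef_rot: [3.141, -0.0, 1.4]
force: [0.3, 0.1, 0.4]
grip_width: 0.0184
7.375 [0.4783514  0.10290674 0.13893957] [ 3.14083060e+00 -2.28676044e-04  1.39999128e+00] [0.04011777 0.1994997  0.37555795] 0.018018440792702314
rel seat X 0.0 Y -148.3
```

View pics/w6.png

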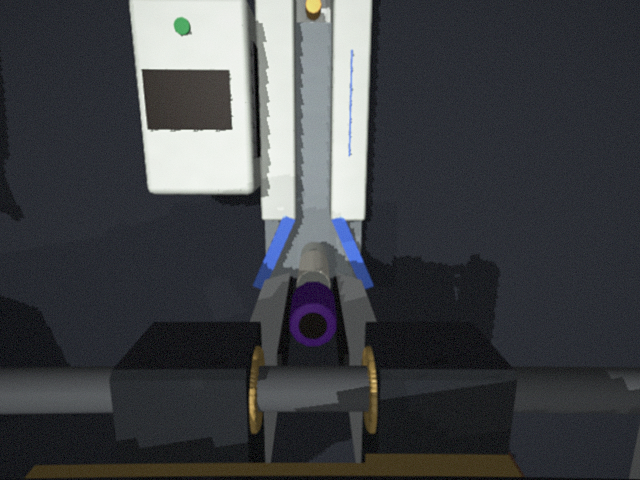

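View pics/s6.png

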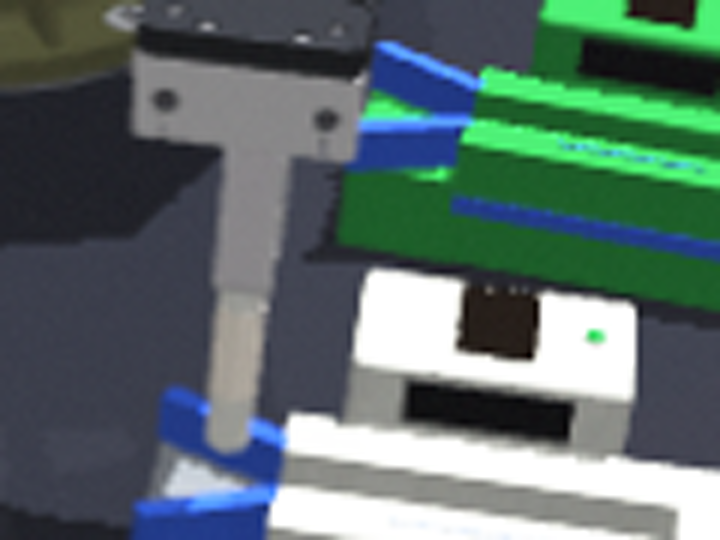

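The foot is just above lip height and centred in the mouth: the lips' inner edges are near columns 288 and 342, and the tube is at 314. I lower the last 2.3 cm.

```bash
python3 -m creep '[0,0,0.7,0,0,0,-1, 0,0,1.5,0,0,0,-1, 0,0,2.1,0,0,0,-1, 0,0,2.3,0,0,0,-1, 0,0,2.3,0,0,0,-1, 0,0,2.3,0,0,0,-1]' 40
python3 - <<'E'
from h import *
import pickle
w=cam("wrist"); s=cam("scene"); o=sensors.get_obs(); pickle.dump((w,s,o),open("c7.pkl","wb"))
print(o["time_s"],o["ee_pos"],o["eef_rot"],o["force"],o["grip_width"])
crop(w,230,180,410,350,3.5,"pics/w7.png"); crop(s,330,160,450,250,6,"pics/s7.png")
ee=o["ee_pos"][:2]; y=np.radians(-9.9);X=np.array([np.cos(y),np.sin(y)]);Y=np.array([-np.sin(y),np.cos(y)]);b=np.array([.50385,.24904])
print("rel seat X %.1f Y %.1f"%(1e3*(ee-b)@X,1e3*(ee-b)@Y))
g=cv2.GaussianBlur(cv2.cvtColor(w["color"],cv2.COLOR_RGB2GRAY),(3,3),0).astype(int)
for r in (60,140,200): print(r,g[r,270:360:2].tolist())
E
```

```text
time_s: 8.12
ee_pos: [0.4782, 0.1029, 0.1156]
eef_rot: [3.141, -0.0, 1.4]
force: [-0.0, -0.1, -0.0]
grip_width: 0.0186
8.225 [0.47821058 0.10290369 0.11563596] [ 3.14129043e+00 -1.01222414e-04  1.39997976e+00] [ 0.46888109  0.04766135 -0.46734434] 0.018301133126899488
rel seat X -0.1 Y -148.4
60 [233, 233, 233, 233, 233, 233, 232, 231, 232, 230, 198, 121, 83, 91, 89, 101, 143, 154, 153, 153, 154, 153, 154, 153, 153, 152, 153, 153, 152, 150, 139, 123, 123, 204, 231, 233, 233, 232, 232, 233, 232, 228, 178, 162, 225]
140 [237, 237, 236, 236, 237, 236, 236, 236, 236, 235, 225, 169, 93, 93, 95, 108, 151, 156, 157, 156, 157, 156, 156, 155, 155, 156, 154, 155, 153, 152, 144, 120, 178, 227, 237, 237, 237, 237, 236, 237, 236, 204, 199, 234, 234]
200 [228, 227, 226, 226, 226, 226, 226, 225, 224, 225, 222, 179, 105, 79, 79, 95, 134, 147, 152, 154, 153, 152, 152, 152, 153, 153, 154, 151, 151, 147, 132, 132, 214, 238, 241, 240, 239, 239, 238, 238, 237, 237, 236, 235, 235]
```

View pics/w7.png

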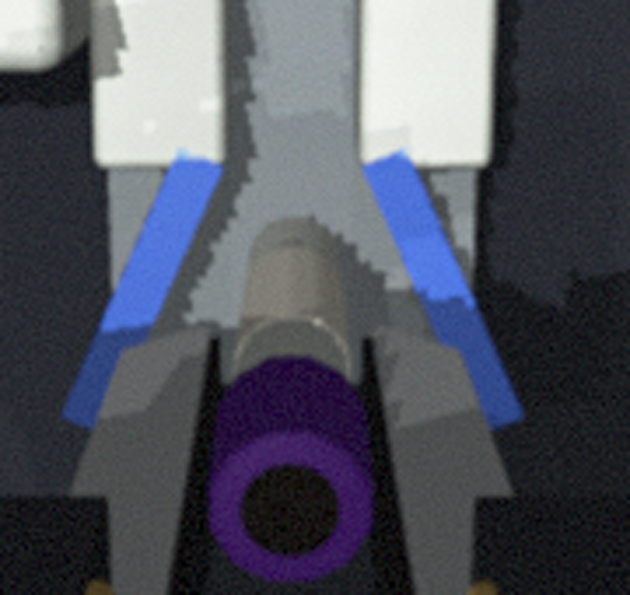

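View pics/s7.png

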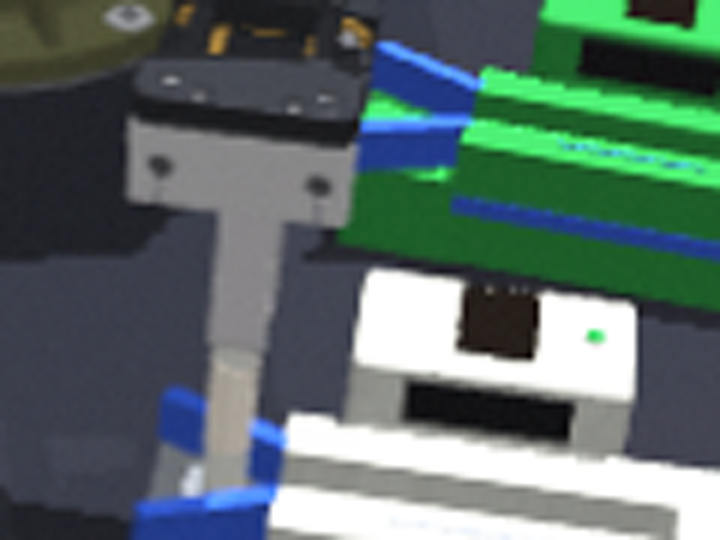

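The foot is in the mouth at about 44 mm, centred, with no contact force. I now draw it along the lane at 3 cm/s, 3.75 mm per row, with a small 0.6 mm lateral trim at the start.

```bash
python3 -m creep '[0.15,-0.02,0,0,0,0,-1, 0.45,-0.04,0,0,0,0,-1, 0.8,-0.06,0,0,0,0,-1, 1.18,-0.06,0,0,0,0,-1, 1.55,-0.06,0,0,0,0,-1, 1.93,-0.06,0,0,0,0,-1, 2.3,-0.06,0,0,0,0,-1, 2.68,-0.06,0,0,0,0,-1, 3.05,-0.06,0,0,0,0,-1, 3.43,-0.06,0,0,0,0,-1, 3.8,-0.06,0,0,0,0,-1, 4.18,-0.06,0,0,0,0,-1]' 40
```

```text
time_s: 9.72
ee_pos: [0.4847, 0.1444, 0.1154]
eef_rot: [-3.142, 0.0, 1.4]
force: [-0.6, 0.1, -0.8]
grip_width: 0.0187
```

```bash
python3 -m creep '[0.375,0,0,0,0,0,-1, 0.75,0,0,0,0,0,-1, 1.125,0,0,0,0,0,-1, 1.5,0,0,0,0,0,-1, 1.875,0,0,0,0,0,-1, 2.25,0,0,0,0,0,-1, 2.625,0,0,0,0,0,-1, 3.0,0,0,0,0,0,-1, 3.375,0,0,0,0,0,-1, 3.75,0,0,0,0,0,-1, 4.125,0,0,0,0,0,-1, 4.5,0,0,0,0,0,-1]' 40
```

```text
time_s: 11.22
ee_pos: [0.4923, 0.1888, 0.1154]
eef_rot: [-3.142, 0.0, 1.4]
force: [0.1, 0.5, -0.6]
grip_width: 0.0178
```

```bash
python3 -m creep '[0.375,0,0,0,0,0,-1, 0.75,0,0,0,0,0,-1, 1.125,0,0,0,0,0,-1, 1.5,0,0,0,0,0,-1, 1.875,0,0,0,0,0,-1, 2.25,0,0,0,0,0,-1, 2.625,0,0,0,0,0,-1, 3.0,0,0,0,0,0,-1, 3.375,0,0,0,0,0,-1, 3.75,0,0,0,0,0,-1, 4.125,0,0,0,0,0,-1, 4.5,0,0,0,0,0,-1]' 40
```

```text
time_s: 12.72
ee_pos: [0.5, 0.2331, 0.1154]
eef_rot: [-3.142, 0.0, 1.4]
force: [0.6, -0.0, -0.3]
grip_width: 0.0181
```

```bash
python3 -m creep '[0.375,0,0,0,0,0,-1, 0.75,0,0,0,0,0,-1, 1.1,0.03,0,0,0,0,-1, 1.35,0.05,0,0,0,0,-1, 1.5,0.05,0,0,0,0,-1, 1.5,0.05,0,0,0,0,-1, 1.5,0.05,0,0,0,0,-1]' 40
python3 - <<'E'
from h import *
import pickle
w=cam("wrist"); s=cam("scene"); t=cam("top"); o=sensors.get_obs(); pickle.dump((w,s,t,o),open("c8.pkl","wb"))
print(o["time_s"],o["ee_pos"],o["eef_rot"],o["force"],o["grip_width"])
cv2.imwrite("pics/w8.png",w["color"][:,:,::-1]); crop(w,230,180,410,350,3.5,"pics/w8c.png"); crop(s,350,150,470,250,6,"pics/s8.png"); crop(t,130,190,290,310,5,"pics/t8.png")
ee=o["ee_pos"][:2]; y=np.radians(-9.9);X=np.array([np.cos(y),np.sin(y)]);Y=np.array([-np.sin(y),np.cos(y)]);b=np.array([.50385,.24904])
print("rel seat X %.1f Y %.1f"%(1e3*(ee-b)@X,1e3*(ee-b)@Y))
E
```

```text
time_s: 13.6
ee_pos: [0.503, 0.2475, 0.1155]
eef_rot: [-3.142, -0.0, 1.4]
force: [0.0, -0.3, -0.1]
grip_width: 0.0183
13.75 [0.50299256 0.24750711 0.11547121] [ 3.14156964e+00 -8.39684262e-07  1.39993691e+00] [ 0.31084322 -0.27346872 -0.38117243] 0.017995061833058244
rel seat X -0.6 Y -1.7
```

View pics/w8.png

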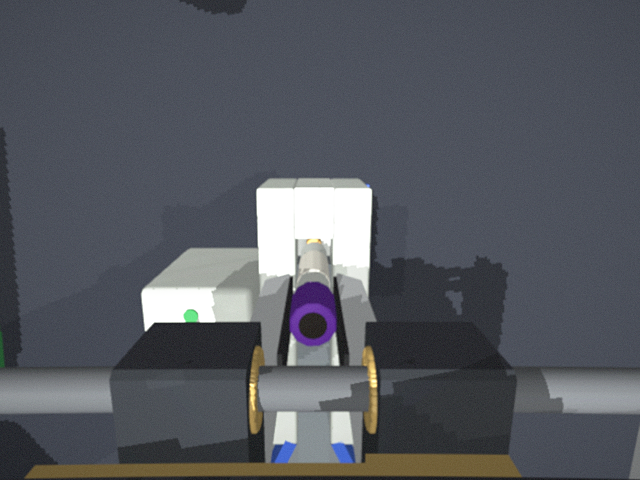

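View pics/w8c.png

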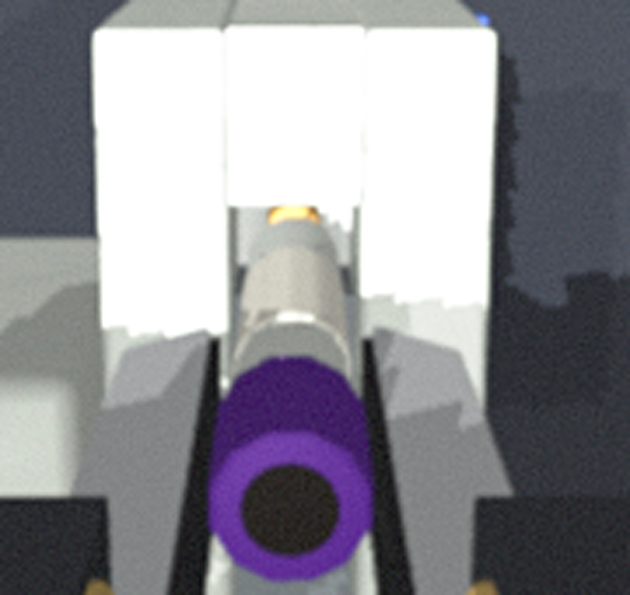

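View pics/s8.png

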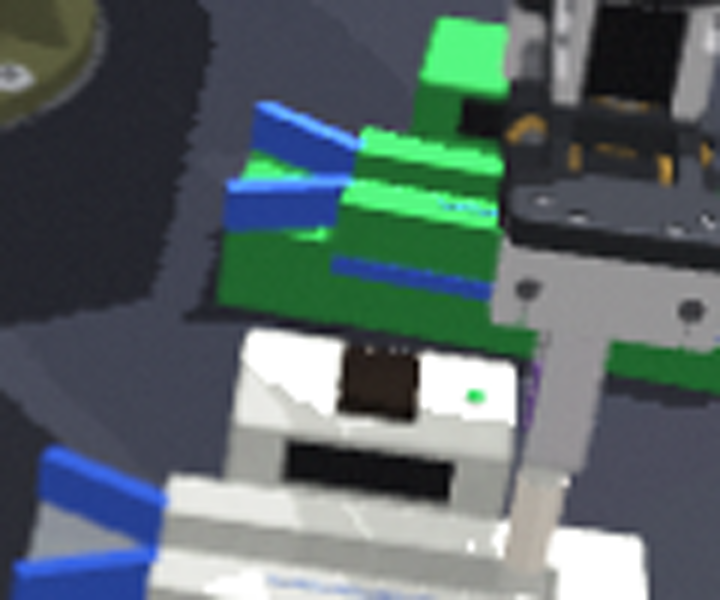

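View pics/t8.png

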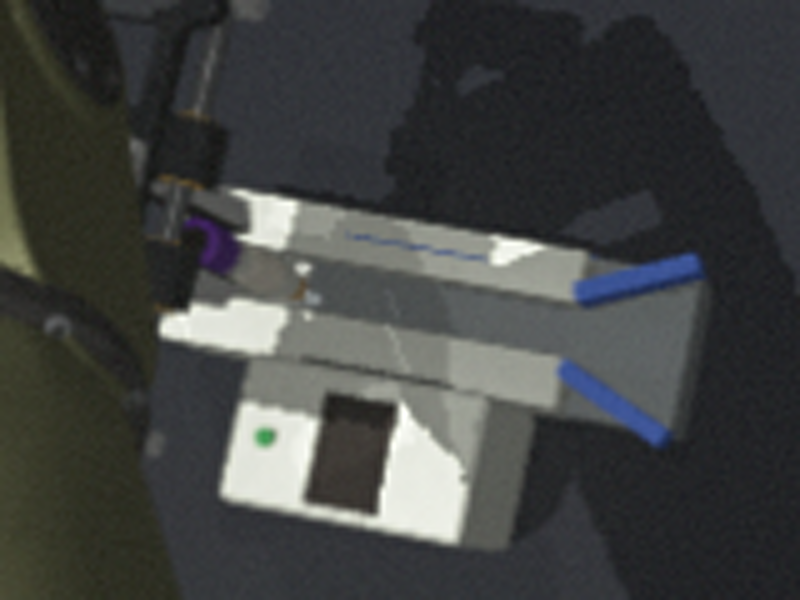

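Run:
```python
from h import *
import pickle
w,s,t,o=pickle.load(open("c8.pkl","rb"))
ee=o["ee_pos"][:2]; y=np.radians(-9.9);X=np.array([np.cos(y),np.sin(y)]);Y=np.array([-np.sin(y),np.cos(y)])
f=lambda px,z,c=w:[tuple((1e3*np.array([(p[:2]-ee)@X,(p[:2]-ee)@Y])).round(1)) for p in onz(c,px,z)]
W=lambda a,b:(230+a/3.5-.4,180+b/3.5-.4)
print("end wall inner edge (X,Y rel TCP)",f([W(229,206),W(358,206)],.06))
print("walls inner at row 260",f([W(229,260),W(360,260)],.06))
print("foot far edge",f([W(292,219)],.0438), f([W(292,219)],.0458))
print("brass far/visible edge",f([W(293,206)],.036))
print("end wall outer / side corners",f([W(95,28),W(495,28)],.06))
T=lambda a,b:(130+a/5-.4,190+b/5-.4)
print("top: wall start", f([T(588,252),T(560,410)],.06,t),"foot near pt",f([T(300,293)],.046,t))
print("top: lips ends",f([T(700,265),T(660,438)],.06,t))
```

```text
end wall inner edge (X,Y rel TCP) [(np.float64(-10.4), np.float64(12.5)), (np.float64(11.1), np.float64(12.6))]
walls inner at row 260 [(np.float64(-10.5), np.float64(3.2)), (np.float64(11.5), np.float64(3.2))]
foot far edge [(np.float64(0.1), np.float64(6.2))] [(np.float64(0.1), np.float64(6.7))]
brass far/visible edge [(np.float64(0.3), np.float64(6.7))]
end wall outer / side corners [(np.float64(-31.9), np.float64(42.1)), (np.float64(32.8), np.float64(42.3))]
top: wall start [(np.float64(33.0), np.float64(-130.4)), (np.float64(-32.1), np.float64(-132.4))] foot near pt [(np.float64(-3.4), np.float64(-11.2))]
top: lips ends [(np.float64(35.8), np.float64(-176.6)), (np.float64(-35.9), np.float64(-174.6))]
```

Run:
```python
from h import *
import pickle
w,s,t,o=pickle.load(open("c8.pkl","rb")); t0,s0=pickle.load(open("c0.pkl","rb"))
crop(s,420,215,490,265,10,"pics/s8z.png"); crop(s0,420,215,490,265,10,"pics/s0z.png")
```

```text
(no output)
```

View pics/s8z.png

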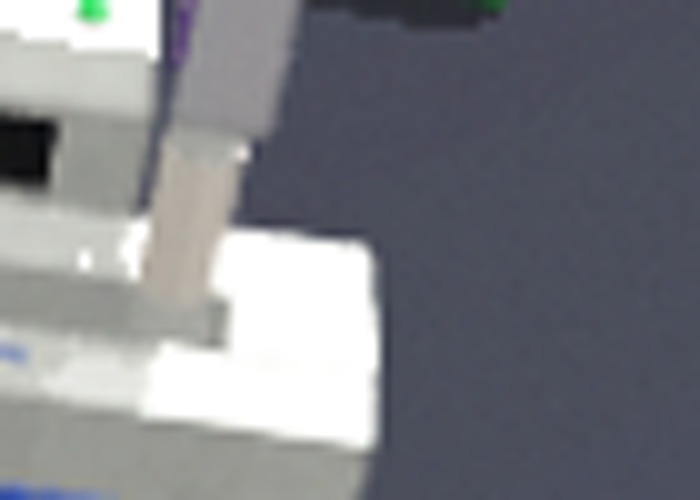

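View pics/s0z.png

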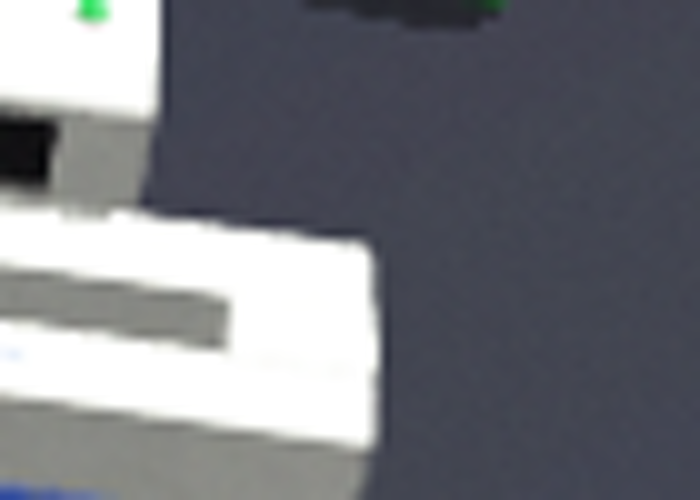

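Run:
```python
from h import *
import pickle
w,s,t,o=pickle.load(open("c8.pkl","rb"))
ee=o["ee_pos"]; y=np.radians(-9.9);X=np.array([np.cos(y),np.sin(y),0]);Y=np.array([-np.sin(y),np.cos(y),0])
Z=lambda a,b:(420+a/10-.45,215+b/10-.45)
def onX(px,x0):
    oo,d=ray(s,px); P=oo+d*((x0-(oo-ee)@X)/(d@X))[:,None]; return [(round(1e3*(p-ee)@Y,1),round(1e3*p[2],1)) for p in P]
e=onz(s,[Z(230,297),Z(229,350)],.06); print("end wall corners X,Y rel TCP",[(round(1e3*(p-ee)@X,1),round(1e3*(p-ee)@Y,1)) for p in e])
xc=1e-3*np.mean([1e3*(p-ee)@X for p in e])
print("lane centre X by scene mm",xc*1e3)
for x0 in (0,xc): print("x0",round(1e3*x0,1),"tube right/left edge rows 200,285 (Y,z):",onX([Z(229,200),Z(149,200),Z(210,285),Z(142,285)],x0),"foot bottom",onX([Z(175,305)],x0+.006))
```

```text
end wall corners X,Y rel TCP [(np.float64(-5.7), np.float64(10.2)), (np.float64(12.5), np.float64(10.2))]
lane centre X by scene mm 3.368092198399324
x0 0.0 tube right/left edge rows 200,285 (Y,z): [(np.float64(5.2), np.float64(88.9)), (np.float64(-10.8), np.float64(86.1)), (np.float64(5.0), np.float64(66.6)), (np.float64(-8.7), np.float64(64.1))] foot bottom [(np.float64(-1.8), np.float64(64.7))]
x0 3.4 tube right/left edge rows 200,285 (Y,z): [(np.float64(4.8), np.float64(91.4)), (np.float64(-11.1), np.float64(88.5)), (np.float64(4.6), np.float64(69.2)), (np.float64(-9.1), np.float64(66.7))] foot bottom [(np.float64(-2.2), np.float64(67.2))]
```

All three cameras agree on the tube relative to the pocket: it is 1.2 to 2 mm short of centre along the lane and within 0.4 mm across. In the scene view the beige label's bottom shows at about 66 mm, so the foot is about 44 mm up. I trim +1.5 mm and begin lowering onto the seat.

```bash
python3 -m creep '[0.08,0.02,0,0,0,0,-1, 0.15,0.03,0,0,0,0,-1, 0.15,0.03,0.1,0,0,0,-1, 0.15,0.03,0.3,0,0,0,-1, 0.15,0.03,0.5,0,0,0,-1, 0.15,0.03,0.7,0,0,0,-1, 0.15,0.03,0.7,0,0,0,-1]' 40; python3 -m creep '[0,0,0.15,0,0,0,-1, 0,0,0.3,0,0,0,-1, 0,0,0.4,0,0,0,-1, 0,0,0.4,0,0,0,-1, 0,0,0.4,0,0,0,-1]' 40
```

```text
time_s: 14.62
ee_pos: [0.5035, 0.249, 0.1083]
eef_rot: [-3.141, 0.0, 1.4]
force: [0.4, -0.7, -1.2]
grip_width: 0.0185
time_s: 15.25
ee_pos: [0.5037, 0.249, 0.1046]
eef_rot: [3.141, -0.0, 1.4]
force: [0.3, -0.1, 3.7]
grip_width: 0.0186
```

```bash
python3 -m creep '[0,0,0.15,0,0,0,-1, 0,0,0.3,0,0,0,-1, 0,0,0.45,0,0,0,-1, 0,0,0.6,0,0,0,-1, 0,0,0.75,0,0,0,-1, 0,0,0.88,0,0,0,-1, 0,0,0.95,0,0,0,-1, 0,0,0.95,0,0,0,-1, 0,0,0.95,0,0,0,-1]' 40
python3 - <<'E'
from h import *
import pickle
w=cam("wrist"); s=cam("scene"); o=sensors.get_obs(); pickle.dump((w,s,o),open("c9.pkl","wb"))
print(o["time_s"],o["ee_pos"],o["force"],o["grip_width"])
crop(w,230,180,410,350,3.5,"pics/w9.png"); crop(s,410,205,490,265,8,"pics/s9.png")
E
```

```text
time_s: 16.38
ee_pos: [0.5037, 0.2491, 0.0953]
eef_rot: [3.141, -0.0, 1.4]
force: [-0.5, -0.5, 7.3]
grip_width: 0.0182
16.475 [0.50367246 0.24910936 0.09522823] [-0.18848242 -0.43952717  7.23561595] 0.018025176130078903
```

View pics/w9.png

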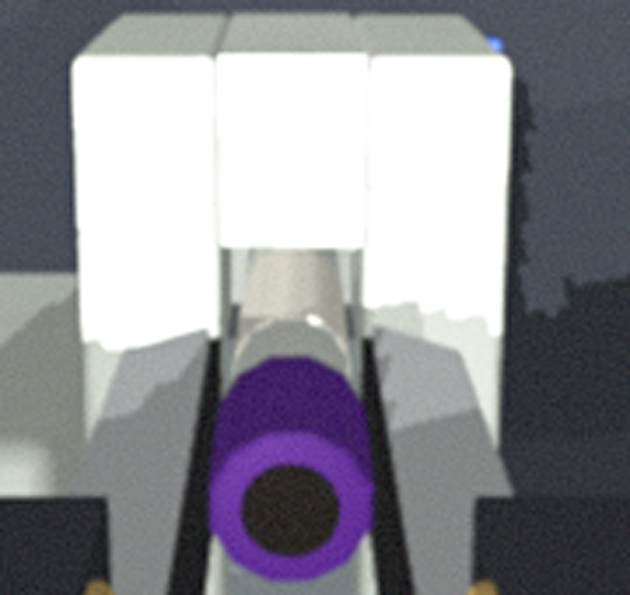

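View pics/s9.png

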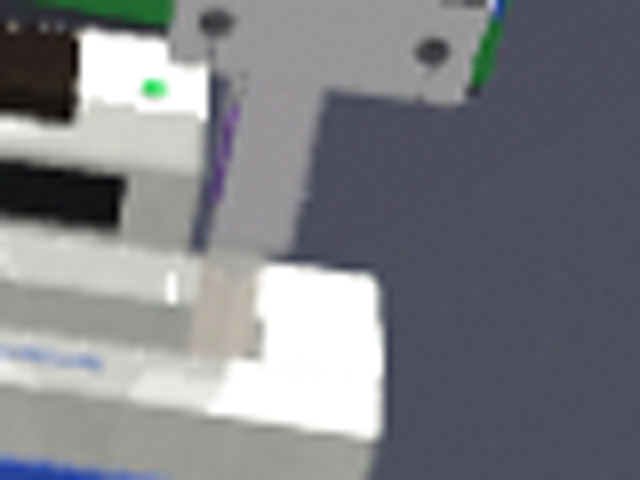

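```bash
python3 -m creep '[0,0,0.08,0,0,0,-1, 0,0,0.16,0,0,0,-1, 0,0,0.2,0,0,0,-1, 0,0,0.2,0,0,0,-1]' 40; python3 -m creep '[0,0,0.05,0,0,0,-1, 0,0,0.1,0,0,0,-1, 0,0,0.1,0,0,0,-1]' 40
```

```text
time_s: 16.98
ee_pos: [0.5037, 0.2491, 0.0933]
eef_rot: [3.141, -0.0, 1.4]
force: [-0.6, -0.0, 7.7]
grip_width: 0.0179
time_s: 17.35
ee_pos: [0.5037, 0.2491, 0.0924]
eef_rot: [3.141, -0.0, 1.4]
force: [-0.2, -0.5, 9.0]
grip_width: 0.018
```

```bash
python3 -m creep '[0,0,0.05,0,0,0,-1, 0,0,0.05,0,0,0,-1, 0,0,0.05,0,0,0,-1]' 40
```

```text
time_s: 17.73
ee_pos: [0.5037, 0.2491, 0.0919]
eef_rot: [3.141, -0.0, 1.4]
force: [-1.1, -0.4, 8.9]
grip_width: 0.0179
```

```bash
python3 -m creep '[0,0,0.05,0,0,0,-1, 0,0,0.05,0,0,0,-1, 0,0,0.05,0,0,0,-1]' 40
python3 - <<'E'
from h import *
o=sensors.get_obs(); print(o["ee_pos"],o["force"])
E
```

```text
time_s: 18.1
ee_pos: [0.5038, 0.2492, 0.0915]
eef_rot: [3.141, -0.001, 1.4]
force: [-1.2, 0.1, 9.4]
grip_width: 0.0184
[0.50382029 0.24916474 0.09154586] [-1.18641013  0.1196967   9.42700027]
```

```bash
python3 -m creep '[0,0,0.03,0,0,0,-1, 0,0,0.03,0,0,0,-1, 0,0,0.03,0,0,0,-1]' 40
```

```text
time_s: 18.48
ee_pos: [0.5039, 0.2492, 0.0915]
eef_rot: [3.14, -0.001, 1.4]
force: [-1.9, -1.4, 12.6]
grip_width: 0.0182
```

The TCP stopped at z = 0.0915 while the force rose to 12.6 N, so the foot is on the stop. The spring takes 9.4 N of that. I add a little more for a firm press.

```bash
python3 -m creep '[0,0,0.03,0,0,0,-1, 0,0,0.03,0,0,0,-1, 0,0,0.03,0,0,0,-1, 0,0,0.03,0,0,0,-1]' 40
python3 - <<'E'
from h import *
import time
for i in range(1):
    o=sensors.get_obs(); print(o["time_s"],o["ee_pos"],o["force"],o["moment"],o["grip_width"])
E
```

```text
time_s: 18.98
ee_pos: [0.504, 0.2493, 0.0915]
eef_rot: [3.14, -0.001, 1.4]
force: [-1.9, -0.8, 15.6]
grip_width: 0.0182
18.975 [0.50399967 0.24929848 0.09149688] [-1.87752917 -0.83053155 15.59840371] [-0.18591446  0.4481196  -0.01385689] 0.018186877218494452
```

```bash
python3 -m creep '[0,0,0.02,0,0,0,-1, 0,0,0.03,0,0,0,-1, 0,0,0.03,0,0,0,-1, 0,0,0.03,0,0,0,-1, 0,0,0.03,0,0,0,-1, 0,0,0.03,0,0,0,-1]' 40
python3 - <<'E'
from h import *
import pickle
w=cam("wrist"); s=cam("scene"); F=[]
for i in range(4):
    c=cam("top"); F.append(sensors.get_obs()["force"])
o=sensors.get_obs(); pickle.dump((w,s,c,o),open("c10.pkl","wb"))
print(o["time_s"],o["ee_pos"],o["eef_rot"],np.round(F,1).tolist(),o["grip_width"],np.abs(o["joint_vel"]).max())
crop(w,230,180,410,350,3.5,"pics/w10.png"); crop(s,410,205,490,265,8,"pics/s10.png"); cv2.imwrite("pics/s10f.png",s["color"][:,:,::-1])
E
```

```text
time_s: 19.73
ee_pos: [0.5041, 0.2494, 0.0915]
eef_rot: [3.14, -0.001, 1.4]
force: [-3.7, -0.9, 16.8]
grip_width: 0.0182
20.025 [0.50409172 0.24934923 0.09148951] [ 3.13989311e+00 -1.26742234e-03  1.40004568e+00] [[-1.5, -1.1, 17.2], [-3.0, -0.2, 17.1], [-2.1, -1.4, 17.0], [-2.6, -0.5, 17.0]] 0.018323288109349585 0.001863935670337732
```

View pics/w10.png

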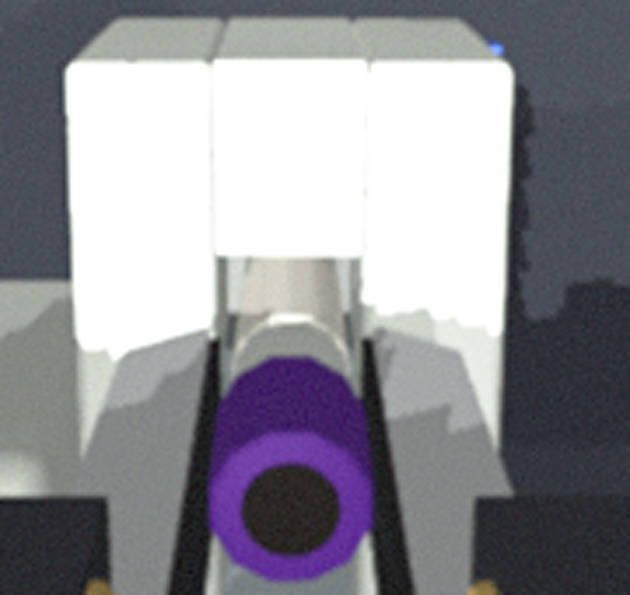

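View pics/s10f.png

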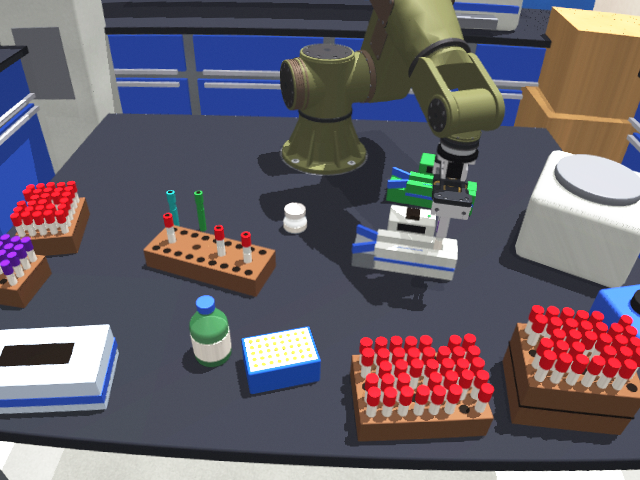

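The wrist view shows the cap unchanged in the grip, with its ring at the same pixels, and the tube upright in the pocket. The scene view shows the reds at (168,219), (219,233) and (246,239), with bottle, tip box, jar and look-alikes all in place. The push is steady at 17 N, about 7.5 N of it on the stop. I hand the job in.

Run:
```python
from station import sensors, ctrl
o=sensors.get_obs(); print(o["time_s"],o["ee_pos"],o["force"],o["grip_width"])
print(ctrl.hand_in())
```

```text
20.025 [0.50409172 0.24934923 0.09148951] [-2.61954596 -0.4948621  16.95093764] 0.018323288109349585
the job is handed in; nothing more can be done
None
```

I handed the job in at 20.0 s, with the purple-capped tube still in the gripper (40 N), pressed onto the steel stop. The hand-in gave no verdict.

**What I did:** I took the tube out of the brown rack and lowered its foot into the mouth of the white reader's lane. I then drew it past the window at a steady 3 cm/s, with the foot about 4 mm above the lane floor. At the closed end I paused briefly to look, shifted it 1.5 mm to centre it in the pocket, and pressed it straight down.

**Last checks:**
- **On the stop:** the tool stopped descending at z = 0.0915 m, which puts the foot at about 20 mm, the height of the stop.
- **Push:** the force held steady at about 17 N. Less 9.4 N for the spring, that leaves about 7.5 N on the stop.
- **Grip and surroundings:** the tube had not slipped in the gripper. The three red-capped tubes and the other things on the bench were where they began.

**What disagreed:**
- **Pocket position along the lane:** the cameras differed by about 2 mm on where the pocket lies relative to the tool. All three showed the tube 1 to 2 mm short of the pocket's centre, so I moved it 1.5 mm.
- **Side load:** a small sideways force of about 2 to 3 N remained while pressing.

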